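Level the ballast and fit the cover

ROBOT

A 6-joint arm with a two-finger parallel gripper is mounted at the origin on the work surface. World frame = base frame: x ahead of the robot, y to its left, z up, the work surface at z = 0. Lengths are in m, angles in rad, forces in N, time in s.
With the tool pointing down it reaches from about 0.35 to 0.85 m from the base axis. Payload 8.1 kg.
Tool frame: the origin (TCP) lies at the centre of the arm's flange, where the gripper is bolted on; the fingertips stand 186 mm ahead of it and the grasp point (between the pads) lies 167 mm ahead of it; z points along the fingers, y is the direction in which the jaws open and shut (so a half turn about z gives the same grasp; the last joint's range is limited). The gripper opens to 93 mm and grips with 3 to 60 N. Pads are 15 mm wide; open, the fingers measure 128 mm over their backs; the gripper's body (75 mm by 188 mm) begins 65 mm behind the grasp point.
Start: joints at [1.23, 0.13, 1.488, -0, 1.523, -0.085], TCP at [0.152, 0.58, 0.405] pointing down, gripper open.
Joint ranges: [-2.96, 2.96], [-0.89, 2.26], [0.02, 2.5], [-1.34, 4.48], [0, 2.73], [-2.66, 2.66]. Speed limits (rad/s): [2.39, 2.39, 2.79, 3.14, 3.14, 3.14].

INTERFACE

Orientations are given as a rotation vector (axis times angle).
In Python, from plant import robot, viewer, order gives the robot as it stands.
- The arm moves only by the tool apply_moves, never from a script. Its argument "deltas" is a list of rows, each a list of 3 entries, a list of its own where there are three numbers: the finger opening in mm, from 0 to 93, then the shift along the tool's x, y, z in mm, then the turn about the tool's z in rad. In form: [[grip, [dx, dy, dz], yaw], ...]. A call has 1 to 5 rows; each row shifts and turns the commanded pose from where the row before left it, along the tool's axes as they then stand; what a row does not reach is not made up. A row lasts 1/8 s, in which the tool goes at most 62.5 mm and 10.7 degrees, less where a joint would pass 70% of its speed; a pose out of reach is approached as far as the arm can. A call is refused whole if a number of a shift passes 62.5 or a number of a turn 0.188, either way. A call with a gripper value outside its range is refused whole. The fingers move at their own pace and stop on an object; "grip_force" is the grip in N (left out, the last holds). Time passes only in rows, so rows that do not move let the fingers close. It gives the time, the measured TCP pose, the force and the opening at its end, in the units of the state.
- robot.read_state(): the state, without advancing time (a new reading comes with each control period).
- viewer.read_camera(name): name is "scene" or "top"; returns the picture (480x640x3 uint8, blue, green, red); there is no depth.
- viewer.get_calibration(name): a dict with "fx", "fy", "cx", "cy" (pixels), "R" (3x3) and "t" (3): a world point X has camera coordinates R X + t. Camera axes: x right, y down, z forward; pixel columns grow to the right and rows downward; lengths in m; the calibration is good to about 2 mm. A picture is of the moment at which its call begins. get_calibration takes no time and is no camera call.
- order.close_job(): hands the job in, once; it reports no verdict.
The state is a dict: "t": time; "q": joint angles; "dq": joint speeds; "joint_torque": joint torques, N m; "tool_pos": TCP position; "orientation": TCP orientation; "force": force on the tool from outside, world axes, zero at the start; "wrist_torque": the same for the moment, N m; "opening": finger opening in m.
Only numpy, scipy, OpenCV 4.12 (cv2) and the standard library are available. Lean on these libraries where they do the work, as an engineer would, in place of code of your own. Each camera call takes 0.05 s, during which the arm holds its last target. There are 200 camera calls.

TASK

The steel ballast slugs in the green box are heaped up: spread them out so that all of them lie flat in a single layer on the floor of the box. Then lower the green cover plate, handle upwards, over the box's two locating pins until it rests flush on the rim all round, keeping hold of it on the way down rather than dropping it, and let go. Leave the mug, screwdriver, tape and drill where they are.

Things in the scene. Friction and masses are not known exactly. Their poses are not given: they have to be found in the camera images.
- box: Open green steel ballast box, fixed to the bench: 250 mm (x) by 150 mm (y), 24 mm high; cavity 190 mm (x) by 138 mm (y), 19 mm deep, over a floor 5 mm thick. Origin: centre of its underside on the bench; x along the long side, z up. A small screwed foot shows outside each long wall.
- box_rim (a point): Centre of the box in plan at rim height, 24 mm above the bench; axes as box. Two steel locating pins of 10 mm diameter stand on the rim of the short ends at x = +110 and -110 mm, y = 0 from here; they rise 22 mm above the rim, the last 10 mm tapering to 4 mm.
- box_floor (a point): Centre of the inner floor of the same box, 19 mm straight below box_rim, same axes.
- cover: Loose green cover plate for the box, 250 mm (x) by 150 mm (y), 6 mm thick, about 0.6 kg, lying on the bench with its handle up. Origin: centre of its underside, x along its long side, z up through the plate to the handle. Two through holes of 13 mm diameter at x = +110 and -110 mm, y = 0; the plate is the same when turned half round.
- cover_grip (a point): Middle of the steel bar handle of the cover, 35 mm above the plate's underside: a bar 90 mm long (x), 16 mm wide (y), 14 mm high (28 to 42 mm above the underside) on two 14 mm wide posts at x = +36 and -36 mm. Same axes as cover.
- slug0_center (a point): Ballast slug, a loose plain steel disc, 38 mm diameter, 12 mm high; this point is its centre, z along its axis. At the start it lies in the lower layer of the heap: four slugs side by side, two by two.
- slug1_center (a point): Ballast slug, a loose plain steel disc, 38 mm diameter, 12 mm high; this point is its centre, z along its axis. At the start it lies in the lower layer of the heap: four slugs side by side, two by two.
- slug2_center (a point): Ballast slug, a loose plain steel disc, 38 mm diameter, 12 mm high; this point is its centre, z along its axis. At the start it lies in the lower layer of the heap: four slugs side by side, two by two.
- slug3_center (a point): Ballast slug, a loose plain steel disc, 38 mm diameter, 12 mm high; this point is its centre, z along its axis. At the start it lies in the lower layer of the heap: four slugs side by side, two by two.
- slug4_center (a point): Ballast slug, a loose plain steel disc, 38 mm diameter, 12 mm high; this point is its centre, z along its axis. At the start it lies on top of the lower four, bridging two of them; there are two such upper slugs side by side across the box's y. Two layers (24 mm) are higher than the cavity is deep.
- slug5_center (a point): Ballast slug, a loose plain steel disc, 38 mm diameter, 12 mm high; this point is its centre, z along its axis. At the start it lies on top of the lower four, bridging two of them; there are two such upper slugs side by side across the box's y. Two layers (24 mm) are higher than the cavity is deep.
- mug: White mug, 80 mm diameter, 90 mm high, handle at its +y; origin at the centre of its underside. Bystander.
- screwdriver: Screwdriver lying on the bench along its x. Bystander.
- tape: Grey roll of tape lying flat, 100 mm diameter, 25 mm high; origin at the centre of its underside. Bystander.
- drill: Cordless drill standing on its battery (110 by 75 mm), 200 mm high, chuck towards its +x; origin at the centre of its underside. Bystander.

How it is judged:
By the outcome, as a careful person would: the job done as asked, in the order asked, and still so for the second after the job is handed in, with the robot touching nothing.
It also fails if it takes over 58 s, if anything falls off the work surface, if the arm or the gripper's body presses on something with over 40 N, if the wrist force passes 120 N, or if a joint passes its speed limit or range.

## Working session

There is one attempt and no reset: what is moved stays moved. The work goes in short steps, Python scripts to look and compute and a tool call to move; the robot and the scene stay as the last step left them, time stands still between calls to the robot, and variables do not carry over. Pictures are saved under pics/ and viewed, about 8 in all and at most 12, crops included, and the job is handed in when it is done.

Besides the shell and the picture viewer there is one more tool, called after "Request:" as name(argument=value, ...) on one line, values as JSON. apply_moves: Moves the arm, as the interface text tells. Its arguments: {"type":"object","properties":{"deltas":{"type":"array"},"grip_force":{"type":"number"}},"required":["deltas"]}

```bash
mkdir -p pics
cat > h.py <<'E'
import numpy as np, cv2
from plant import robot, viewer, order
def ray(name,uv,z):
    c=viewer.get_calibration(name);R=np.array(c["R"]);t=np.array(c["t"])
    d=R.T@np.array([(uv[0]-c["cx"])/c["fx"],(uv[1]-c["cy"])/c["fy"],1]);o=-R.T@t
    return o+d*(z-o[2])/d[2]
def proj(name,X):
    c=viewer.get_calibration(name);p=np.array(c["R"])@np.array(X)+np.array(c["t"])
    return np.array([c["fx"]*p[0]/p[2]+c["cx"],c["fy"]*p[1]/p[2]+c["cy"]])
E
python3 - <<'E'
from h import *
for n in("top","scene"):
    im=viewer.read_camera(n);cv2.imwrite(f"pics/{n}0.png",im)
    c=viewer.get_calibration(n);print(n,c["fx"],-np.array(c["R"]).T@np.array(c["t"]));print(np.round(c["R"],3))
print(robot.read_state())
E
```

```text
top 467.92188457794845 [ 0.49549648 -0.03077446  1.06041178]
[[-0.017 -1.    -0.023]
 [-0.998  0.019 -0.054]
 [ 0.055  0.022 -0.998]]
scene 470.6619238391972 [ 0.8649678  -0.61490614  1.00408086]
[[ 0.882  0.47   0.005]
 [ 0.39  -0.727 -0.565]
 [-0.262  0.501 -0.825]]
{'t': 0.1, 'q': array([ 1.22958033e+00,  1.31076336e-01,  1.48916305e+00,  7.79388778e-06,
        1.52299700e+00, -8.54202399e-02]), 'dq': array([ 1.52830968e-03, -9.69835190e-04, -2.19123791e-03, -1.22473045e-03,
        1.70158565e-05, -8.29890858e-04]), 'joint_torque': array([ 1.12833099e-03, -5.61348224e+01, -4.93093014e+01,  7.70235853e-02,
        2.93144106e-02, -4.12093084e-05]), 'tool_pos': array([0.15172937, 0.58028735, 0.40380168]), 'orientation': array([-4.00663593e-01, -3.11557901e+00,  2.52057742e-03]), 'force': array([ 0.53213371, -0.55887037,  0.06065684]), 'wrist_torque': array([ 0.04034563, -0.02124802,  0.01523886]), 'opening': 0.09311125309478575}
```

View pics/top0.png

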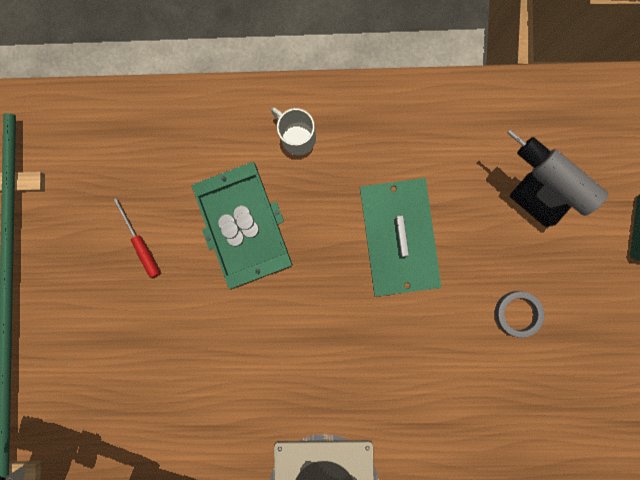

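View pics/scene0.png

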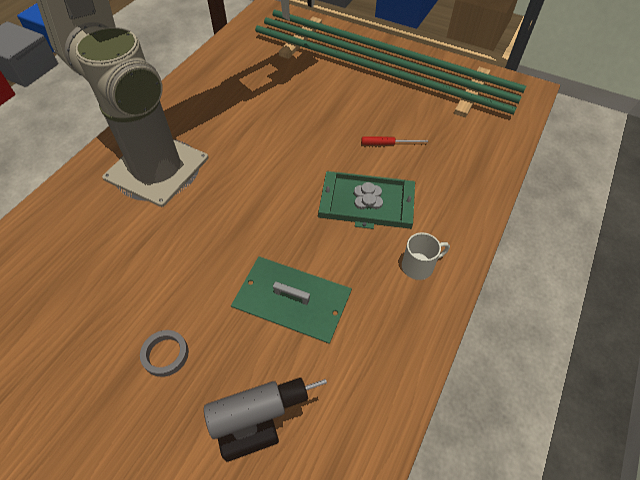

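Top view: box around (242,226) with pins near (223,179) and (258,271), heap near (238,226), cover around (401,237) with holes near (393,188) and (407,286). The scene view agrees. I'll measure these precisely next.

```bash
cat > m.py <<'E'
from h import *
im=cv2.imread("pics/top0.png");hsv=cv2.cvtColor(im,cv2.COLOR_BGR2HSV)
g=cv2.inRange(hsv,(60,60,25),(95,255,255))
for nm,(x0,y0,x1,y1),z in(("box",(180,150,300,300),.024),("cover",(345,165,455,310),.006)):
    m=np.zeros_like(g);m[y0:y1,x0:x1]=g[y0:y1,x0:x1]
    if nm=="box":  # drop the feet
        m=cv2.morphologyEx(cv2.morphologyEx(m,cv2.MORPH_CLOSE,np.ones((25,25))),cv2.MORPH_OPEN,cv2.getStructuringElement(cv2.MORPH_ELLIPSE,(35,35)))
    else: m=cv2.morphologyEx(m,cv2.MORPH_CLOSE,np.ones((25,25)))
    c=max(cv2.findContours(m,cv2.RETR_EXTERNAL,cv2.CHAIN_APPROX_NONE)[0],key=cv2.contourArea)
    P=np.array([ray("top",p[0]+0.,z)[:2] for p in c])
    (cx,cy),(w,h),a=cv2.minAreaRect((P*1000).astype(np.float32));print(nm,cx,cy,w,h,a)
b=im[150:300,180:300];cv2.imwrite("pics/crop1.png",np.hstack([cv2.resize(b[10:,:],None,fx=4,fy=4,interpolation=3)]))
E
python3 m.py
```

```text
box 589.61572265625 171.19239807128906 248.36424255371094 176.6844024658203 19.81608772277832
cover 556.2838745117188 -181.29966735839844 248.71653747558594 149.02914428710938 6.497215270996094
```

View pics/crop1.png

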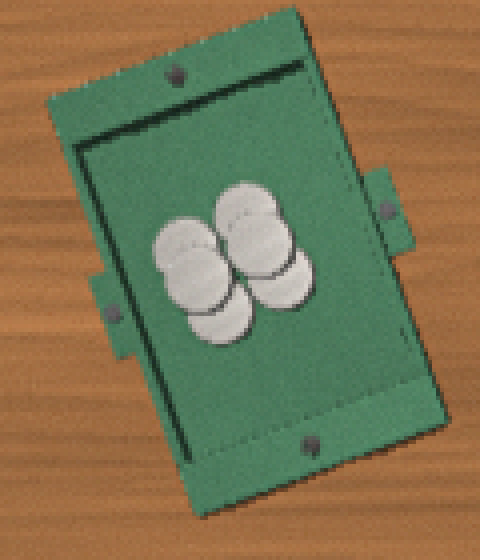

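The crop shows rim corners at crop px (50,101), (297,8), (448,422), (203,516), the pins at (177,76) and (311,446), and the upper slugs at (197,279) and (261,242). Each upper slug bridges a lower pair.

```bash
cat > m2.py <<'E'
from h import *
f=lambda x,y,z:ray("top",(180+x/4-.375,160+y/4-.375),z)
C=np.array([f(*p,.024) for p in((50,101),(297,8),(448,422),(203,516))])[:,:2]*1000
print("box",C.mean(0),[np.linalg.norm(C[i]-C[i-1]).round(1) for i in range(4)])
d=(C[0]+C[1]-C[2]-C[3]);a=np.arctan2(d[1],d[0]);print("yaw",a,np.degrees(a))
R=np.array([[np.cos(a),np.sin(a)],[-np.sin(a),np.cos(a)]]);c0=C.mean(0)
for n,p,z in(("pin",(177,76),.035),("pin",(311,446),.035),("A",(197,279),.029),("B",(261,242),.029),("A1",(186,249),.017),("A2",(221,313),.017),("B1",(246,214),.017),("B2",(283,278),.017)):
    w=f(*p,z)[:2]*1000;print(n,w.round(1),"box",(R@(w-c0)).round(1))
im=cv2.imread("pics/top0.png");hsv=cv2.cvtColor(im,cv2.COLOR_BGR2HSV)
# cover holes: non-green blobs inside the plate
g=cv2.inRange(hsv,(60,60,25),(95,255,255))
for nm,(u,v) in(("h1",(393,188)),("h2",(407,286))):
    m=255-g[v-9:v+10,u-9:u+10];n,l,s,ce=cv2.connectedComponentsWithStats(m)
    for i in range(1,n): print(nm,s[i,4],ray("top",ce[i]+[u-9,v-9],.006).round(4))
m=cv2.inRange(hsv,(0,0,150),(180,50,255));m2=np.zeros_like(m);m2[200:270,380:420]=m[200:270,380:420]
P=np.array([ray("top",p[::-1],.042)[:2] for p in np.argwhere(m2)])*1000
print("handle",cv2.minAreaRect(P.astype(np.float32)))
# scene check of box/cover centres
print(proj("scene",[*(c0/1000),.024]),proj("scene",[.5563,-.1813,.006]))
s=robot.read_state()
from scipy.spatial.transform import Rotation as Ro
print(Ro.from_rotvec(s["orientation"]).as_matrix().round(3))
E
python3 m2.py
```

```text
box [588.2358063  171.79833563] [np.float64(248.5), np.float64(148.3), np.float64(247.5), np.float64(145.4)]
yaw 0.342397414620787 19.61792677396204
pin [690.7 208.9] box [109.    0.6]
pin [484.4 136.3] box [-109.7    1.4]
A [577.9 199.9] box [-0.3 29.9]
B [597.9 164. ] box [  6.4 -10.6]
A1 [595.9 208.7] box [19.6 32.1]
A2 [559.5 189.1] box [-21.2  26. ]
B1 [615.  174.6] box [26.2 -6.3]
B2 [578.5 154.1] box [-15.1 -13.4]
h1 69 [ 0.6838 -0.1664  0.006 ]
h1 31 [ 0.6654 -0.1693  0.006 ]
h2 34 [ 0.4471 -0.1933  0.006 ]
h2 80 [ 0.4288 -0.1961  0.006 ]
handle ((556.5836791992188, -181.3056640625), (86.64580535888672, 13.498322486877441), 6.541196823120117)
[366.15707171 196.54371649] [290.71581883 296.92268906]
[[-0.967  0.253 -0.001]
 [ 0.253  0.967 -0.002]
 [ 0.    -0.002 -1.   ]]
```

```bash
cat > p.py <<'E'
import sys
from h import *
from scipy.spatial.transform import Rotation as Ro
# usage: p.py x y z jaw_deg   (mm, TCP z); shift is in the present tool axes, made before turning
def plan(x,y,z,j):
    s=robot.read_state();R=Ro.from_rotvec(s["orientation"]).as_matrix();p=s["tool_pos"]*1000
    d=R.T@(np.array([x,y,z])-p);ja=np.degrees(np.arctan2(R[1,1],R[0,1]));w=(j-ja+90)%180-90
    print("t",s["t"].round(2),"pos",p.round(1),"jaw",ja.round(1),"tilt",R[:,2].round(4),"q6",s["q"][5].round(2),"F",s["force"].round(1),"op",(s["opening"]*1000).round(1))
    print("shift",d.round(1),"yaw",-np.radians(w).round(3))
a=list(map(float,sys.argv[1:]));plan(*a)
E
python3 p.py 578 200 280 28.5
```

```text
Traceback (most recent call last):
  File "p.py", line 10, in <module>
    a=list(map(float,sys.argv[1:]));plan(*a)
                                    ~~~~^^^^
  File "p.py", line 8, in plan
    print("t",s["t"].round(2),"pos",p.round(1),"jaw",ja.round(1),"tilt",R[:,2].round(4),"q6",s["q"][5].round(2),"F",s["force"].round(1),"op",(s["opening"]*1000).round(1))
              ^^^^^^^^^^^^
AttributeError: 'float' object has no attribute 'round'
```

```bash
sed -i 's/s\["t"\].round(2)/round(s["t"],2)/; s/(s\["opening"\]\*1000).round(1)/round(float(s["opening"])*1000,1)/' p.py
python3 p.py 578 200 280 28.5
```

```text
t 0.1 pos [151.7 580.3 403.8] jaw 75.3 tilt [-6.0e-04 -1.5e-03 -1.0e+00] q6 -0.09 F [ 0.5 -0.6  0.1] op 93.1
shift [-508.6 -259.9  124.2] yaw 0.818
```

Request:
apply_moves(deltas=[[93,[-42,-21.7,8],0],[93,[-42,-21.7,8],0],[93,[-42,-21.7,8],0],[93,[-42,-21.7,8],0],[93,[-42,-21.7,8],0]], grip_force=30)

```text
t: 0.72
tool_pos: [0.3283, 0.4211, 0.3641]
orientation: [-0.4, -3.116, 0.001]
force: [0.2, 0.4, 0.1]
opening: 0.0928
```

Request:
apply_moves(deltas=[[93,[-42,-21.7,8],0],[93,[-42,-21.7,8],0],[93,[-42,-21.7,8],0],[93,[-42,-21.7,8],0],[93,[-42,-21.7,8],0]])

```text
t: 1.35
tool_pos: [0.5041, 0.263, 0.3241]
orientation: [-0.401, -3.115, 0.0]
force: [0.6, -0.4, -0.1]
opening: 0.0933
```

Request:
apply_moves(deltas=[[60,[0,0,0],0.163],[60,[0,0,0],0.163],[60,[0,0,0],0.163],[60,[0,0,0],0.163],[60,[0,0,0],0.163]])

```text
t: 1.98
tool_pos: [0.503, 0.2642, 0.3242]
orientation: [-1.61, -2.697, 0.001]
force: [-0.1, 0.9, 0.6]
opening: 0.0601
```

```bash
python3 p.py 578 200 250 28.5
```

```text
t 1.98 pos [503.  264.2 324.2] jaw 28.3 tilt [-1.e-03 -4.e-04 -1.e+00] q6 -0.1 F [-0.1  0.9  0.6] op 60.1
shift [-92.1  35.6  74.1] yaw -0.003
```

Request:
apply_moves(deltas=[[60,[-40,15,20],0],[60,[-40,15,20],0],[60,[-12,5.6,20],0],[60,[0,0,14],0],[60,[0,0,0],0]])

```text
t: 2.6
tool_pos: [0.5774, 0.2008, 0.2489]
orientation: [-1.601, -2.7, 0.004]
force: [-0.5, 0.1, 0.1]
opening: 0.0605
```

```bash
python3 p.py 578 200 205.5 28.5; python3 -c "
from h import *
cv2.imwrite('pics/c2.png',np.hstack([cv2.resize(viewer.read_camera('top')[150:300,180:300],None,fx=3,fy=3),cv2.resize(viewer.read_camera('scene')[120:270,290:440],None,fx=3,fy=3)]))"
```

```text
t 2.6 pos [577.4 200.8 248.9] jaw 28.7 tilt [-3.5e-03 -6.0e-04 -1.0e+00] q6 -0.25 F [-0.5  0.1  0.1] op 60.5
shift [-1.1  0.3 43.4] yaw 0.003
```

View pics/c2.png

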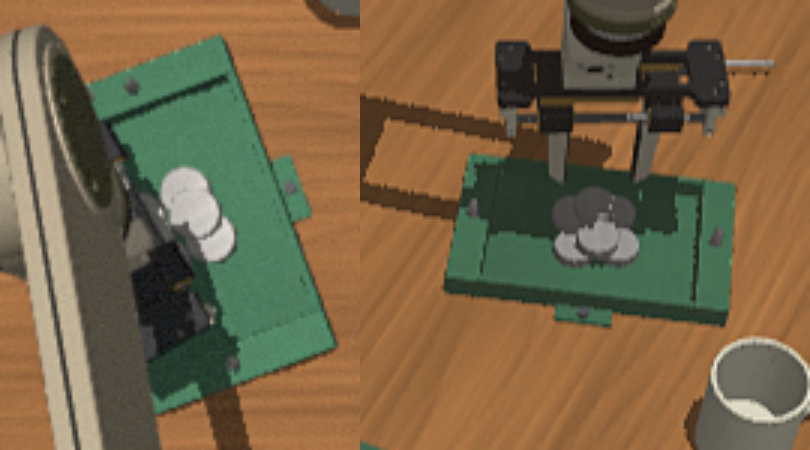

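The picture shows the fingers straddling the far upper slug (A) at right-hand view px (595,205), with B next to it. Next I descend and grip.

Request:
apply_moves(deltas=[[60,[-1,0.3,20],0],[60,[0,0,15],0],[60,[0,0,8.2],0],[60,[0,0,0],0],[36,[0,0,0],0]])

```text
t: 3.32
tool_pos: [0.5795, 0.1999, 0.2079]
orientation: [1.603, 2.702, 0.001]
force: [0.3, 1.0, -0.1]
opening: 0.054
```

Request:
apply_moves(deltas=[[30,[0,0,0],0],[30,[0,0,0],0],[30,[0,0,0],0],[30,[0,0,-10],0],[30,[0,0,-20],0]])

```text
t: 3.95
tool_pos: [0.5787, 0.1997, 0.2374]
orientation: [-1.602, -2.701, 0.003]
force: [-0.3, -0.9, -1.3]
opening: 0.0365
```

```bash
python3 p.py 520 158 240 109.5; python3 -c "
from math import *
a=.341
for n,x,y in(('A',-68,4),('B',71,-6)): print(n,588+x*cos(a)-y*sin(a),172.2+x*sin(a)+y*cos(a))"
```

```text
t 3.95 pos [578.7 199.7 237.4] jaw 28.6 tilt [-2.4e-03 -6.0e-04 -1.0e+00] q6 -0.25 F [-0.3 -0.9 -1.3] op 36.5
shift [ -8.5 -71.5  -2.4] yaw -1.411
A 522.5776731965917 153.22846459487138
B 656.9184482845632 190.28998303061664
```

Request:
apply_moves(deltas=[[30,[-6,-24,-10],0],[30,[-5,-24,0],0],[30,[-4,-24,0],-0.13],[30,[0,0,0],-0.183],[30,[0,0,0],-0.183]])

```text
t: 4.58
tool_pos: [0.5235, 0.152, 0.2494]
orientation: [0.882, 3.014, 0.001]
force: [0.1, 0.8, -1.7]
opening: 0.0368
```

Request:
apply_moves(deltas=[[30,[0,0,0],-0.183],[30,[0,0,0],-0.183],[30,[0,0,0],-0.183],[30,[0,0,0],-0.183],[30,[0,0,0],-0.183]])

```text
t: 5.2
tool_pos: [0.5237, 0.1523, 0.2492]
orientation: [-0.541, 3.093, 0.0]
force: [-0.5, 0.4, -0.6]
opening: 0.0366
```

```bash
python3 p.py 522.6 153.2 207 109.5; python3 -c "
from h import *
cv2.imwrite('pics/c3.png',np.hstack([cv2.resize(viewer.read_camera('top')[150:300,180:300],None,fx=3,fy=3),cv2.resize(viewer.read_camera('scene')[120:270,290:440],None,fx=3,fy=3)]))"
```

```text
t 5.2 pos [523.7 152.3 249.2] jaw 109.8 tilt [ 1.7e-03  3.0e-04 -1.0e+00] q6 -1.73 F [-0.5  0.4 -0.6] op 36.6
shift [ 0.8  1.2 42.2] yaw 0.006
```

View pics/c3.png

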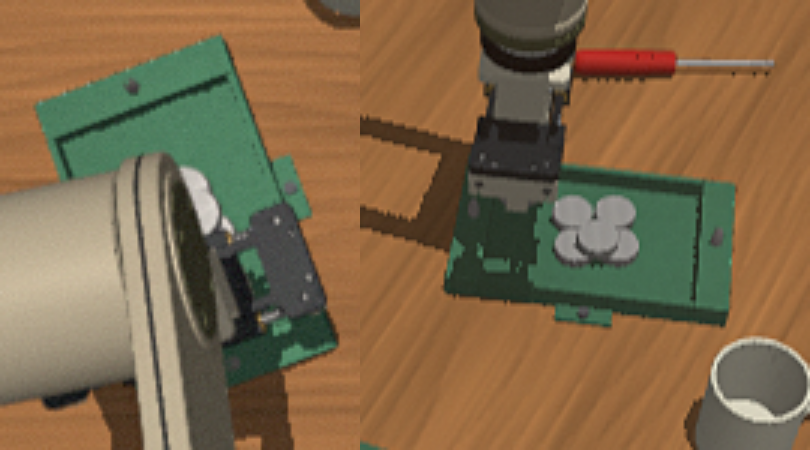

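Slug A has been lifted off: the right view shows the four lower slugs with only B on top, at (598,235). I'm lowering A to about 1 mm above the floor and releasing it.

Request:
apply_moves(deltas=[[30,[0.8,1.2,20],0],[30,[0,0,18],0],[30,[0,0,10],0],[30,[0,0,4.5],0],[30,[0,0,0],0]])

```text
t: 5.92
tool_pos: [0.5225, 0.1531, 0.1958]
orientation: [-0.53, 3.096, -0.0]
force: [-1.9, 0.3, 3.3]
opening: 0.0371
```

Request:
apply_moves(deltas=[[60,[0,0,0],0],[60,[0,0,0],0],[60,[0,0,0],0],[60,[0,0,-20],0],[60,[0,0,-30],0]])

```text
t: 6.55
tool_pos: [0.5215, 0.1529, 0.2443]
orientation: [0.531, -3.094, 0.0]
force: [0.6, 0.3, 0.1]
opening: 0.06
```

```bash
python3 p.py 598 164 245 28.5; python3 -c "
from h import *
cv2.imwrite('pics/c4.png',cv2.resize(viewer.read_camera('scene')[120:270,290:440],None,fx=3,fy=3))"
```

```text
t 6.55 pos [521.5 152.9 244.3] jaw 109.5 tilt [-2.8e-03 -6.0e-04 -1.0e+00] q6 -1.72 F [0.6 0.3 0.1] op 60.0
shift [-75.8 -15.1  -0.9] yaw 1.413
```

View pics/c4.png

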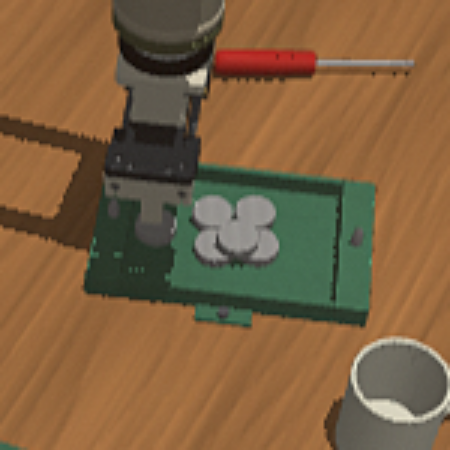

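A lies flat on the floor at crop px (157,230). Next is B.

Request:
apply_moves(deltas=[[60,[-26,-5,-2],0],[60,[-25,-5,0],0],[60,[-25,-5,0],0.127],[60,[0,0,0],0.184],[60,[0,0,0],0.184]])

```text
t: 7.22
tool_pos: [0.5991, 0.1642, 0.2465]
orientation: [-0.253, -3.131, 0.0]
force: [-0.2, -0.7, 0.0]
opening: 0.0599
```

Request:
apply_moves(deltas=[[60,[0,0,0],0.184],[60,[0,0,0],0.184],[60,[0,0,0],0.184],[60,[0,0,0],0.184],[60,[0,0,0],0.184]])

```text
t: 7.85
tool_pos: [0.5988, 0.1643, 0.2467]
orientation: [-1.617, -2.694, 0.0]
force: [0.0, 0.2, 0.2]
opening: 0.0601
```

```bash
python3 p.py 598 164 206 28.5
```

```text
t 7.85 pos [598.8 164.3 246.7] jaw 28.1 tilt [-1.e-04 -0.e+00 -1.e+00] q6 -0.3 F [0.  0.2 0.2] op 60.1
shift [ 0.2 -0.8 40.7] yaw -0.008
```

Request:
apply_moves(deltas=[[60,[0.2,-0.8,20],0],[60,[0,0,14],0],[60,[0,0,6.5],0],[60,[0,0,0],0],[30,[0,0,0],0]])

```text
t: 8.48
tool_pos: [0.5983, 0.1641, 0.2069]
orientation: [1.607, 2.699, 0.001]
force: [0.6, -0.3, 0.4]
opening: 0.0543
```

Request:
apply_moves(deltas=[[30,[0,0,0],0],[30,[0,0,0],0],[30,[0,0,0],0],[30,[0,0,-20],0],[30,[0,0,-24],0]])

```text
t: 9.1
tool_pos: [0.5977, 0.164, 0.2514]
orientation: [-1.608, -2.698, 0.001]
force: [-0.6, -0.0, -0.9]
opening: 0.037
```

```bash
python3 p.py 656.9 190.3 195.5 109.5
```

```text
t 9.1 pos [597.7 164.  251.4] jaw 28.4 tilt [-1.2e-03 -3.0e-04 -1.0e+00] q6 -0.31 F [-0.6 -0.  -0.9] op 37.0
shift [-5.1 64.6 55.8] yaw -1.415
```

Request:
apply_moves(deltas=[[30,[-2,22,0],0],[30,[-2,22,0],0],[30,[-1.1,20.6,0],-0.127],[30,[0,0,0],-0.184],[30,[0,0,0],-0.184]])

```text
t: 9.72
tool_pos: [0.6576, 0.1905, 0.2518]
orientation: [0.889, 3.013, 0.0]
force: [0.0, -0.4, -0.7]
opening: 0.0367
```

Request:
apply_moves(deltas=[[30,[0,0,0],-0.184],[30,[0,0,0],-0.184],[30,[0,0,0],-0.184],[30,[0,0,0],-0.184],[30,[0,0,0],-0.184]])

```text
t: 10.35
tool_pos: [0.6574, 0.1904, 0.2519]
orientation: [-0.541, 3.094, 0.0]
force: [-0.9, 0.5, -1.1]
opening: 0.0371
```

```bash
python3 p.py 656.9 190.3 195.5 109.5
```

```text
t 10.35 pos [657.4 190.4 251.9] jaw 109.8 tilt [ 7.e-04  2.e-04 -1.e+00] q6 -1.71 F [-0.9  0.5 -1.1] op 37.1
shift [ 0.5  0.1 56.4] yaw 0.006
```

Request:
apply_moves(deltas=[[30,[0.3,0,22],0],[30,[0,0,18],0],[30,[0,0,10],0],[30,[0,0,6],0],[30,[0,0,0],0]])

```text
t: 10.98
tool_pos: [0.6571, 0.1903, 0.1948]
orientation: [-0.53, 3.096, -0.0]
force: [-0.9, 0.1, 2.0]
opening: 0.0373
```

Request:
apply_moves(deltas=[[60,[0,0,0],0],[60,[0,0,0],0],[60,[0,0,0],0],[60,[0,0,-20],0],[60,[0,0,-50],0]])

```text
t: 11.6
tool_pos: [0.6557, 0.19, 0.263]
orientation: [0.531, -3.091, 0.0]
force: [1.0, -0.3, 0.9]
opening: 0.0601
```

```bash
python3 p.py 556.4 -181.3 280 96.4
```

```text
t 11.6 pos [655.7 190.  263. ] jaw 109.5 tilt [-0.0057 -0.0012 -1.    ] q6 -1.7 F [ 1.  -0.3  0.9] op 60.1
shift [ 217.6 -316.8  -16. ] yaw 0.228
```

Request:
apply_moves(deltas=[[50,[0,0,-30],0],[50,[27,-39.6,0],0],[50,[27,-39.6,0],0],[50,[27,-39.6,0],0],[50,[27,-39.6,0],0]])

```text
t: 12.22
tool_pos: [0.6077, 0.0035, 0.2965]
orientation: [-0.532, 3.094, -0.001]
force: [0.6, -0.2, -0.4]
opening: 0.0501
```

Request:
apply_moves(deltas=[[50,[27,-39.6,0],0],[50,[27,-39.6,0],0],[50,[27,-39.6,0],0],[50,[27,-39.6,0],0.114],[50,[0,0,0],0.114]])

```text
t: 12.85
tool_pos: [0.5584, -0.1838, 0.2966]
orientation: [-0.164, 3.136, -0.003]
force: [0.5, 1.3, -0.4]
opening: 0.0499
```

```bash
python3 p.py 556.4 -181.3 202 96.4; python3 -c "
from h import *
cv2.imwrite('pics/c5.png',np.hstack([cv2.resize(viewer.read_camera('top')[150:300,180:300],None,fx=3,fy=3),cv2.resize(viewer.read_camera('scene')[160:310,290:430],None,fx=3,fy=3)]))"
```

```text
t 12.85 pos [ 558.4 -183.8  296.6] jaw 96.0 tilt [ 0.0019 -0.0017 -1.    ] q6 -2.08 F [ 0.5  1.3 -0.4] op 49.9
shift [ 1.8  2.9 94.6] yaw -0.007
```

View pics/c5.png

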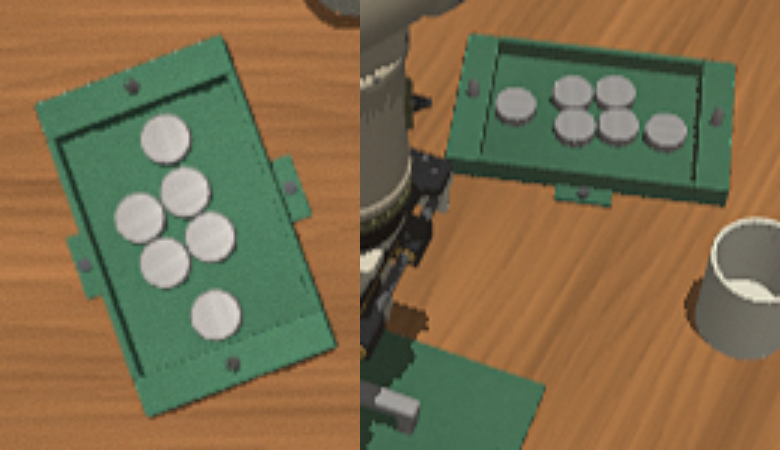

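All six slugs lie flat and separate, visible in both views. Now I'll grip the cover.

Request:
apply_moves(deltas=[[50,[1.8,2.9,30],-0.007],[50,[0,0,30],0],[50,[0,0,24],0],[50,[0,0,10],0],[50,[0,0,0],0]])

```text
t: 13.58
tool_pos: [0.557, -0.1774, 0.2007]
orientation: [0.19, -3.135, -0.0]
force: [-0.8, -0.3, 0.1]
opening: 0.05
```

```bash
python3 p.py 556.4 -181.3 202 96.4
python3 - <<'E'
# refine pins from the unobstructed picture: dark blobs on the rim
from h import *
im=viewer.read_camera('scene');im2=viewer.read_camera('top');cv2.imwrite('pics/s_box.png',im);cv2.imwrite('pics/t_box.png',im2)
for nm,I in(('top',im2),('scene',im)):
  for P in((690.7,208.9),(484.4,136.3)):
    u=proj(nm,[P[0]/1e3,P[1]/1e3,.035]);a=np.round(u).astype(int);w=I[a[1]-9:a[1]+10,a[0]-9:a[0]+10]
    h=cv2.cvtColor(w,cv2.COLOR_BGR2HSV);m=cv2.inRange(h,(0,0,0),(180,75,255));n,l,s,c=cv2.connectedComponentsWithStats(m)
    print(nm,u.round(1),[(s[i,:].tolist(),(c[i]+a-9).round(1).tolist()) for i in range(1,n) if s[i,4]>4])
E
```

```text
t 13.57 pos [ 557.  -177.4  200.7] jaw 96.9 tilt [-5.e-04  2.e-04 -1.e+00] q6 -2.09 F [-0.8 -0.3  0.1] op 50.0
shift [ 1.1 -3.8 -1.3] yaw 0.009
top [223.9 178.6] [([6, 6, 6, 5, 21], [223.6, 178.3])]
top [257.4 271.1] [([0, 0, 9, 2, 16], [251.6, 262.4]), ([7, 7, 5, 5, 21], [257.1, 270.8])]
scene [407.2 198.5] [([3, 0, 3, 19, 28], [402.2, 197.2]), ([16, 0, 1, 5, 5], [414.0, 191.0]), ([9, 6, 4, 8, 25], [408.6, 198.8]), ([0, 12, 1, 6, 6], [398.0, 203.5])]
scene [326.2 188.8] [([0, 0, 13, 19, 215], [322.3, 188.4]), ([18, 12, 1, 7, 7], [335.0, 195.0])]
```

Request:
apply_moves(deltas=[[50,[1,-3.8,-1.3],0.009],[50,[0,0,0],0],[50,[0,0,0],0]])

```text
t: 14.05
tool_pos: [0.5565, -0.1819, 0.2023]
orientation: [-0.173, 3.136, -0.0]
force: [-0.3, 0.7, -0.7]
opening: 0.0499
```

```bash
python3 p.py 556.4 -181.3 202 96.4
```

```text
t 14.05 pos [ 556.5 -181.9  202.3] jaw 96.3 tilt [ 6.e-04 -2.e-04 -1.e+00] q6 -2.08 F [-0.3  0.7 -0.7] op 49.9
shift [0.  0.6 0.3] yaw -0.002
```

Request:
apply_moves(deltas=[[10,[0,0.5,0],0],[10,[0,0,0],0],[10,[0,0,0],0],[10,[0,0,0],0],[10,[0,0,0],0]], grip_force=50)

```text
t: 14.68
tool_pos: [0.5563, -0.1812, 0.2018]
orientation: [0.173, -3.137, -0.0]
force: [0.3, 0.6, 0.6]
opening: 0.0155
```

Request:
apply_moves(deltas=[[10,[0,0,-15],0],[10,[0,0,-25],0],[10,[0,0,-30],0],[10,[0,0,-30],0],[10,[0,0,0],0]])

```text
t: 15.3
tool_pos: [0.5573, -0.1816, 0.3052]
orientation: [-0.173, 3.132, -0.004]
force: [0.4, -0.3, -6.7]
opening: 0.0158
```

```bash
python3 p.py 588.2 172.8 300 109.5
```

```text
t 15.3 pos [ 557.3 -181.6  305.2] jaw 96.3 tilt [ 0.0052 -0.0023 -1.    ] q6 -2.08 F [ 0.4 -0.3 -6.7] op 15.8
shift [-69.6 348.9   4.5] yaw -0.23
```

Request:
apply_moves(deltas=[[10,[0,0,-30],0],[10,[-3,16,-30],0],[10,[-7.5,36,0],0],[10,[-7.5,36,0],0],[10,[-7.5,36,0],0]])

```text
t: 15.92
tool_pos: [0.5675, -0.054, 0.3597]
orientation: [0.172, -3.134, -0.001]
force: [-0.1, 0.6, -6.5]
opening: 0.0153
```

Request:
apply_moves(deltas=[[10,[-7.5,37,0],0],[10,[-7.5,37,0],0],[10,[-7.5,37,0],0],[10,[-7.5,37,0],0],[10,[-7.5,37,0],0]])

```text
t: 16.55
tool_pos: [0.5844, 0.134, 0.3595]
orientation: [0.173, -3.134, 0.001]
force: [-0.0, -0.7, -5.7]
opening: 0.0155
```

Request:
apply_moves(deltas=[[10,[-7.5,30,0],-0.05],[10,[0,9,0],-0.09],[10,[0,0,0],-0.09],[10,[0,0,0],0],[10,[0,0,0],0]])

```text
t: 17.18
tool_pos: [0.5875, 0.1722, 0.3607]
orientation: [0.528, -3.095, 0.0]
force: [-0.6, 0.6, -5.1]
opening: 0.0158
```

```bash
python3 p.py 588.2 172.8 300 109.5
```

```text
t 17.18 pos [587.5 172.2 360.7] jaw 109.4 tilt [-1.7e-03 -3.0e-04 -1.0e+00] q6 -1.71 F [-0.6  0.6 -5.1] op 15.8
shift [-1.   0.3 60.7] yaw -0.002
```

Request:
apply_moves(deltas=[[10,[-1,0.3,30],0],[10,[0,0,35],0],[10,[0,0,25],0],[10,[0,0,13],0],[10,[0,0,0],0]])

```text
t: 17.8
tool_pos: [0.5882, 0.1727, 0.2578]
orientation: [0.53, -3.094, 0.0]
force: [1.1, -0.4, -6.3]
opening: 0.0156
```

```bash
python3 p.py 588.2 172.8 256 109.5;  python3 -c "
from h import *
a=viewer.read_camera('scene');b=viewer.read_camera('top');cv2.imwrite('pics/s6.png',a);cv2.imwrite('pics/t6.png',b)
cv2.imwrite('pics/c6.png',np.hstack([cv2.resize(b[150:300,180:300],None,fx=3,fy=3),cv2.resize(a[130:280,295:440],None,fx=3,fy=3)]))"
```

```text
t 17.8 pos [588.2 172.7 257.8] jaw 109.4 tilt [-2.e-03 -4.e-04 -1.e+00] q6 -1.71 F [ 1.1 -0.4 -6.3] op 15.6
shift [-0.   0.1  1.8] yaw -0.001
```

View pics/c6.png

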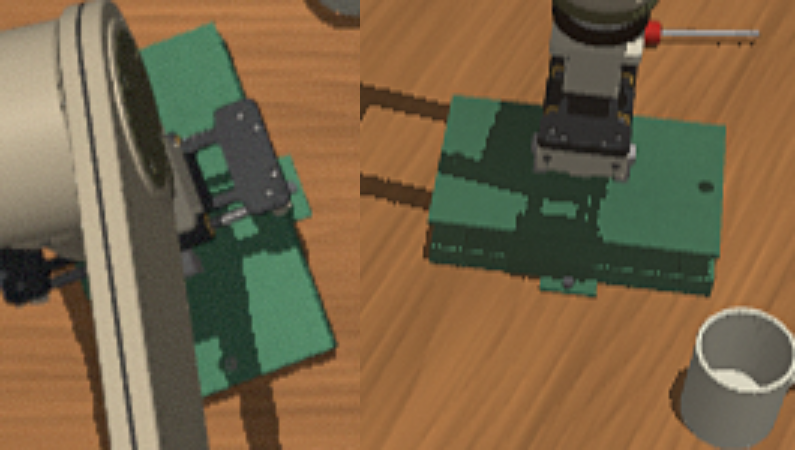

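The plate is held level above the box. One hole shows at scene px ≈(410,192) and the other at top px ≈(257,272). I'll compare these with the pins seen earlier by the same cameras.

Run:
```python
from h import *
for nm,f,(u,v) in(("scene","s6",(410,192)),("top","t6",(256.5,271.5))):
    g=cv2.cvtColor(cv2.imread(f"pics/{f}.png"),cv2.COLOR_BGR2GRAY).astype(float)
    x0,y0=int(u)-7,int(v)-7;w=g[y0:y0+15,x0:x0+15];print(w.astype(int))
    k=np.clip(np.percentile(w,60)-6-w,0,None);yy,xx=np.mgrid[:15,:15];k[(xx-7)**2+(yy-7)**2>25]=0
    c=np.array([(k*xx).sum(),(k*yy).sum()])/k.sum()+[x0,y0];print(nm,c,ray(nm,c,.0605)*1000)
a=np.radians(19.4);T=np.array([588.2,172.7]);e=np.array([np.cos(a),np.sin(a)])
print("by arm pose",T+110*e,T-110*e)
# pins: base height blobs seen before
for nm,c in(("scene",(408.6,198.8)),("top",(223.6,178.3)),("top",(257.1,270.8))):
    for z in(.030,.040): print(nm,z,ray(nm,c,z)[:2]*1000)
s=cv2.imread('pics/s_box.png');t=cv2.imread('pics/t_box.png')
cr=lambda i,u,v:cv2.resize(i[v-14:v+14,u-16:u+16],None,fx=11,fy=11,interpolation=0)
cv2.imwrite('pics/c7.png',np.vstack([np.hstack([cr(s,408,198),cr(t,257,271)]),np.hstack([cr(cv2.imread('pics/scene0.png'),327,189),cr(t,224,178)])])[:600])
```

```text
[[ 94  93  96  91  91  93  94  95  93  94  94  94  92 110 119]
 [ 94  93  94  94  94  93  94  92  92  94  95  95  92 113 122]
 [ 96  92  93  93  92  93  93  92  93  93  94  93  92 112 123]
 [ 93  92  95  94  94  94  95  93  94  94  94  93  90 115 128]
 [ 91  94  94  94  95  97  94  97  94  96  95  94  93 118 131]
 [ 90  93  90  92  93  81  69  73  78  94  95  93  90 119 130]
 [ 92  92  93  93  82  49  43  44  50  72  97  95  93 132 127]
 [ 92  92  94  95  85  41  44  47  43  48  97  91  93 135 124]
 [ 96  91  92  94  96  69  50  51  59  65  96  91  92 132 121]
 [ 93  93  94  93  96  90  82  83  87  93  96  93  90 131 120]
 [ 92  93  93  93  94  97  97  96  96  96  92  91  89 128 120]
 [ 94  94  93  93  95  94  94  95  96  95  92  89  95 124 117]
 [ 92  91  94  92  93  94  96  95  94  94  92  91  99 124 115]
 [ 91  88  91  92  92  91  93  94  94  93  93  91  99 121 115]
 [ 92  91  92  92  91  92  93  94  92  95  94  92  99 120 115]]
scene [409.80226904 191.80551053] [692.79677507 211.61031594  60.5       ]
[[110 110 112 114  58  53  57  55  47  48  55  51  48  51  42]
 [112 108 113 11
[... 533 characters left out ...]
  49  47  53  50]
 [108 105 108 119 106  95  57  69  53  51  54  47  48  46  55]
 [106 113 111 113 112 114  54  48  52  52  46  50  50  48  53]
 [113 110 114 111 111 119  80  49  50  56  50  52  54  55  50]
 [109 109 106 110 111 114 112  59  48  44  51  51  48  48  52]
 [109 111 106 110 113 111 106  57  51  39  51  52  60  58  57]]
top [256.97409326 270.76683938] [485.44942051 132.99066353  60.5       ]
by arm pose [691.95449237 209.23772451] [484.44550763 136.16227549]
scene 0.03 [693.65193321 213.85368628]
scene 0.04 [695.41067698 205.34556477]
top 0.03 [692.43240402 210.72940841]
top 0.04 [690.52116889 208.38564763]
top 0.03 [485.06521076 137.70809148]
top 0.04 [485.1664448  136.07299221]
```

View pics/c7.png

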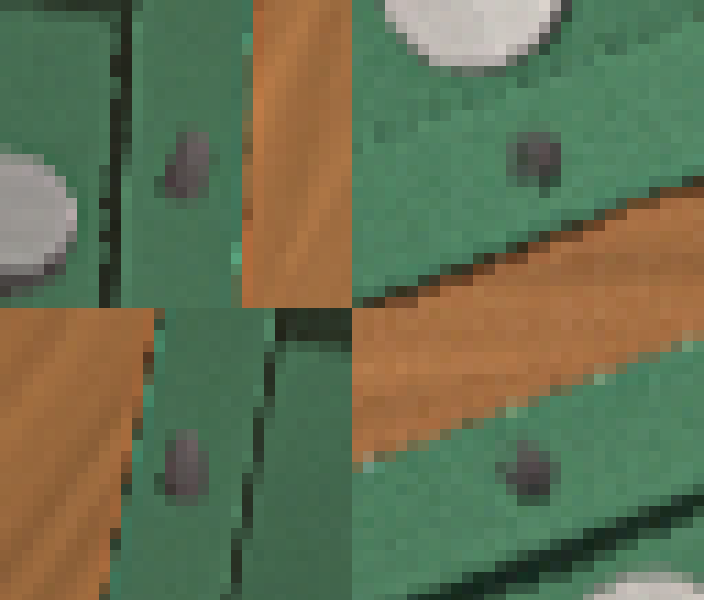

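Both pins show clearly: in scene view, pin 1 has its base at about (408,201) and tip at (409,196), and pin 2 base is at (327,191) and tip at (327,186). I'll compare residuals.

Run:
```python
from h import *
for nm,c,z in(("base1",(408.3,201),.024),("tip1",(409.2,195.8),.046),("base2",(327.3,191),.024),("tip2",(327.2,186.3),.046),("hole1",(409.8,191.8),.0618),("hole1",(409.8,191.8),.0605)): print(nm,(ray("scene",c,z)[:2]*1000).round(1))
# box and plate outlines in scene: px of the rim's / plate's corner near pin 1 and long front edge
s0=cv2.imread('pics/s_box.png');s6=cv2.imread('pics/s6.png')
def quad(I,z,box):
    h=cv2.cvtColor(I,cv2.COLOR_BGR2HSV);return h
def edge(I,r):  # right green/wood border column on row r (sub-pixel, red-green crossing)
    d=I[r,395:430,2].astype(float)-I[r,395:430,1];i=[k for k in range(34) if d[k]<0<=d[k+1]][-1];return 395+i-d[i]/(d[i+1]-d[i])
for n,I,z,rows in(("box",s0,.024,range(188,212,4)),("plate",s6,.0618,range(178,204,4))):
    P=np.array([ray("scene",(edge(I,r),r),z)[:2]*1000 for r in rows]);a=np.radians(19.4)
    print(n,(P@[np.cos(a),np.sin(a)]-np.array([588.2,172.7])@[np.cos(a),np.sin(a)]).round(1))
```

```text
base1 [694.8 211.4]
tip1 [694.  210.6]
base2 [486.4 139.4]
tip2 [487. 137.]
hole1 [693.  210.5]
hole1 [692.8 211.6]
box [127.8 128.  127.2 127.2 127.6 128. ]
plate [126.4 126.  125.6 126.2 126.3 126.4 125.9]
```

Both cues (hole against pin, plate edge against box edge) say the plate should go about 1.4 mm further along the box's +x, with y fine. I'll correct that and descend, watching the force.

Request:
apply_moves(deltas=[[10,[-1.3,0,3],0],[10,[0,0,4],0],[10,[0,0,4],0],[10,[0,0,3],0],[10,[0,0,0],0]])

```text
t: 18.52
tool_pos: [0.5895, 0.1734, 0.2443]
orientation: [0.532, -3.095, 0.0]
force: [-0.4, 0.3, -5.8]
opening: 0.0158
```

```bash
python3 p.py 589.4 173.2 226 109.4; python3 -c "
print(__import__('h').robot.read_state()['wrist_torque'])"
```

```text
t 18.52 pos [589.5 173.4 244.3] jaw 109.5 tilt [-9.e-04 -2.e-04 -1.e+00] q6 -1.71 F [-0.4  0.3 -5.8] op 15.8
shift [ 0.2 -0.1 18.3] yaw 0.002
[0.03757674 0.03232457 0.01506185]
```

No contact yet, with the tips already inside the holes. Going on.

Request:
apply_moves(deltas=[[10,[0,0,3],0],[10,[0,0,3],0],[10,[0,0,0],0]])

```text
t: 18.9
tool_pos: [0.5896, 0.1734, 0.2384]
orientation: [0.532, -3.096, 0.0]
force: [-0.2, 0.2, -6.3]
opening: 0.0151
```

Request:
apply_moves(deltas=[[10,[0,0,2],0],[10,[0,0,2],0],[10,[0,0,0],0]])

```text
t: 19.27
tool_pos: [0.5897, 0.1734, 0.2345]
orientation: [0.532, -3.096, 0.0]
force: [-0.3, 0.3, -6.5]
opening: 0.0154
```

```bash
python3 p.py 589.4 173.2 226 109.4; python3 -c "
print(__import__('h').robot.read_state()['wrist_torque'])"
```

```text
t 19.27 pos [589.7 173.4 234.5] jaw 109.5 tilt [-4.e-04 -1.e-04 -1.e+00] q6 -1.71 F [-0.3  0.3 -6.5] op 15.4
shift [ 0.3 -0.1  8.5] yaw 0.002
[0.06636012 0.03010621 0.01663736]
```

Request:
apply_moves(deltas=[[10,[0,0,3],0],[10,[0,0,3],0],[10,[0,0,1.5],0],[10,[0,0,0],0]])

```text
t: 19.77
tool_pos: [0.5897, 0.1734, 0.2271]
orientation: [0.532, -3.096, 0.0]
force: [-0.0, 0.3, -5.7]
opening: 0.0157
```

Request:
apply_moves(deltas=[[10,[0,0,1],0],[10,[0,0,0],0],[10,[0,0,0],0]])

```text
t: 20.15
tool_pos: [0.5898, 0.1735, 0.2264]
orientation: [-0.532, 3.096, 0.0]
force: [-0.6, 0.8, -5.7]
opening: 0.0153
```

```bash
python3 p.py 589.4 173.2 226 109.4;  python3 -c "
from h import *
a=viewer.read_camera('scene');cv2.imwrite('pics/s8.png',a)
cv2.imwrite('pics/c8.png',cv2.resize(a[150:250,300:430],None,fx=6,fy=6))"
```

```text
t 20.15 pos [589.8 173.5 226.4] jaw 109.5 tilt [ 0.  0. -1.] q6 -1.71 F [-0.6  0.8 -5.7] op 15.3
shift [ 0.4 -0.1  0.4] yaw 0.002
```

View pics/c8.png

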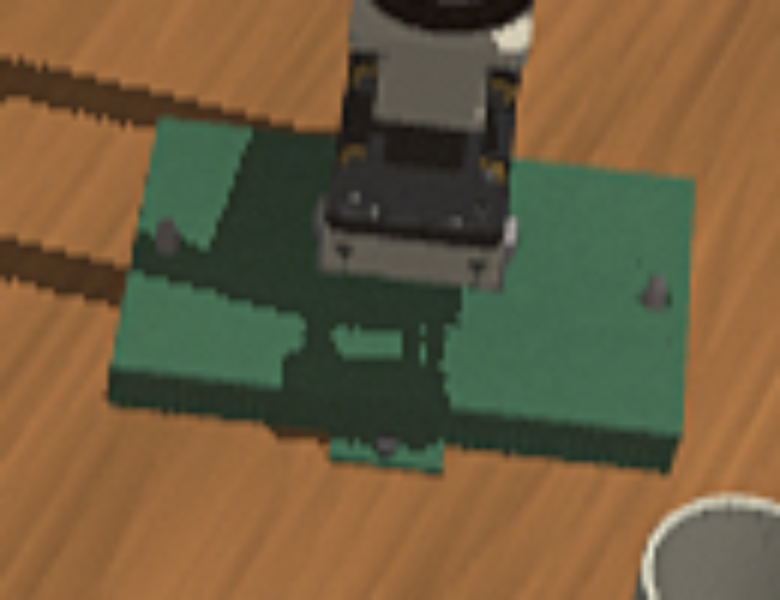

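Both pins stand through the plate, at (168,237) and (655,293). Now a few gentle steps until the rim carries the plate.

Request:
apply_moves(deltas=[[10,[0,0,0.6],0],[10,[0,0,0],0],[10,[0,0,0],0]])

```text
t: 20.58
tool_pos: [0.5898, 0.1734, 0.2258]
orientation: [-0.532, 3.096, 0.0]
force: [-0.3, 1.4, -4.6]
opening: 0.0155
```

Request:
apply_moves(deltas=[[10,[0,0,0.5],0],[10,[0,0,0],0],[10,[0,0,0],0]])

```text
t: 20.95
tool_pos: [0.5898, 0.1734, 0.2258]
orientation: [-0.532, 3.096, -0.0]
force: [-4.9, -0.5, 3.7]
opening: 0.0154
```

The rim now carries the plate. Releasing and retracting.

Request:
apply_moves(deltas=[[45,[0,0,0],0],[45,[0,0,0],0],[45,[0,0,0],0],[45,[0,0,0],0],[45,[0,0,-15],0]])

```text
t: 21.58
tool_pos: [0.5891, 0.1732, 0.2393]
orientation: [0.531, -3.093, 0.0]
force: [-0.3, -0.4, -0.3]
opening: 0.0448
```

Request:
apply_moves(deltas=[[45,[0,0,-30],0],[45,[0,0,-40],0],[45,[20,-30,-30],0],[45,[30,-45,0],0],[45,[30,-45,0],0]])

```text
t: 22.2
tool_pos: [0.5542, 0.0325, 0.3424]
orientation: [-0.533, 3.093, -0.001]
force: [-0.7, 0.4, -0.1]
opening: 0.0447
```

Request:
apply_moves(deltas=[[45,[30,-45,0],0],[45,[30,-45,0],0],[45,[0,-45,0],0],[45,[0,0,0],0],[45,[0,0,0],0]])

```text
t: 22.82
tool_pos: [0.5429, -0.1134, 0.3409]
orientation: [-0.531, 3.096, 0.0]
force: [-0.6, 0.2, -0.8]
opening: 0.0449
```

```bash
python3 -c "
from h import *
a=viewer.read_camera('scene');b=viewer.read_camera('top')
cv2.imwrite('pics/c9.png',np.hstack([cv2.resize(b[150:300,180:330],None,fx=2.6,fy=2.6),cv2.resize(a[130:280,290:440],None,fx=2.6,fy=2.6)]))
cv2.imwrite('pics/t9.png',b);cv2.imwrite('pics/s9.png',a)
s=cv2.imread('pics/scene0.png');d=cv2.absdiff(a,s).max(2)
print(robot.read_state()['force'])"
```

```text
[0.0541783  0.08295171 0.63368821]
```

View pics/c9.png

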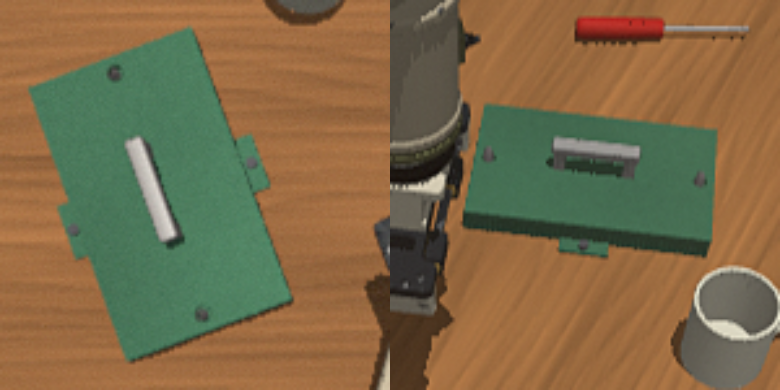

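The cover sits flush, with pins showing at left-view px (115,72) and (202,314), no gap at the rim, and the arm clear. Handing in.

```bash
python3 -c "
from h import *
print(order.close_job())"
```

```text
the job is handed in; nothing more can be done
None
```

The ballast box is done and handed in at about 23 s of the 58 s allowed.

- **Slugs:** I lifted the two upper slugs off one at a time and set one on the floor near each end of the box. Both cameras then showed all six lying flat and apart, before the cover went on.
- **Cover:** I gripped it by the handle and shifted it about 1.4 mm along the box after comparing its hole and edge with the pin and box edge in the same camera. I held it all the way down until the rim took its weight: tool height stopped at 225.8 mm against 226 expected, and the force turned from -6 N to +4 N. Then I let go.
- **Last checks:** The final pictures show both pins through the holes, no visible gap at the rim, and the arm clear, with the wrist force near zero. The highest force I read was about 7 N.
- **Disagreements:** The scene camera read about 2 mm off from the top camera and the arm, so I relied on differences within one camera. The gripper read about 37 mm on the 38 mm slugs; I took this as sensor error.
- **Not fully checked:** The mug and screwdriver look untouched in the final view. I did not re-check the tape and drill in a final picture, but the arm never went near them.

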